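Close the sprung cover of a dough sheeter

ROBOT

A 6-joint arm with a two-finger parallel gripper is mounted at the origin on the work surface. World frame = base frame: x ahead of the robot, y to its left, z up, the work surface at z = 0. Lengths are in m, angles in rad, forces in N, time in s.
With the tool pointing down it reaches from about 0.375 to 0.9 m from the base axis. Payload 3.1 kg.
Tool frame: the origin (TCP) lies at the very end of the fingers, on their centre line; the grasp point (between the pads) lies 19 mm behind it; z points along the fingers, y is the direction in which the jaws open and shut (so a half turn about z gives the same grasp; the last joint's range is limited). The gripper opens to 87 mm and grips with 3 to 60 N. Pads are 19 mm wide; open, the fingers measure 117 mm over their backs; the gripper's body (75 mm by 190 mm) begins 51 mm behind the grasp point.
Start: joints at [-1.403, 0.527, 1.433, -0, 1.181, -0.178], TCP at [0.212, -0.588, 0.223] pointing down, gripper open.
Joint ranges: [-3.08, 3.08], [-0.75, 2.2], [0.22, 2.44], [-1.43, 4.57], [0, 2.65], [-2.85, 2.85]. Speed limits (rad/s): [2.79, 2.79, 3.14, 3.14, 3.14, 3.14].

INTERFACE

Orientations are given as a unit quaternion [x, y, z, w].
In Python, from rig import robot, optics gives the robot as it stands.
- The arm moves only by the shell command python3 -m inch 'ROWS' [FORCE]. ROWS is JSON, a list of rows, each an object of numbers: "ax", "ay", "az": the turn, a rotation vector about the tool's x, y, z in rad; "dx", "dy", "dz": the shift along the tool's x, y, z in mm; "gripper": the opening in per cent of the stroke, from 0 (shut) to 100 (fully open). In form: [{"ax": .., "ay": .., "az": .., "dx": .., "dy": .., "dz": .., "gripper": ..}, ...]. A call has 1 to 8 rows; each row shifts and turns the commanded pose from where the row before left it, along the tool's axes as they then stand; what a row does not reach is not made up. A row lasts 1/10 s, in which the tool goes at most 50 mm and 8.59 degrees, less where a joint would pass 70% of its speed; a pose out of reach is approached as far as the arm can. A call with a gripper value outside its range is refused whole. The fingers move at their own pace and stop on an object; FORCE is the grip in N (left out, the last holds). Time passes only in rows, so rows that do not move let the fingers close. It gives the time, the measured TCP pose, the force and the opening at its end, in the units of the state.
- robot.get_obs(): the state, without advancing time (a new reading comes with each control period).
- optics.camera(name): name is "scene" or "top" or "wrist"; returns a dict with "img" (480x640x3 uint8, red, green, blue), "depth" (480x640 float32, m along the optical axis (not along the pixel's ray), 0 where there is no reading), "camera_matrix" (3x3 intrinsics, pixels), "k1" (the pictures are not rectified: a ray, as slopes to the right and down, at radius r is drawn at 1 + k1 r^2 times it, then the intrinsics apply), "position" and "attitude" of the camera in the world. Camera axes: x right, y up, looking along -z (the intrinsics and any distortion apply to the point x, -y, -z); pixel columns grow to the right and rows downward; lengths in m; the calibration is good to about 2 mm. A picture is of the moment at which its call begins.
- robot.hand_in(): hands the job in, once; it reports no verdict.
The state is a dict: "time": time; "q": joint angles; "joint_velocities": joint speeds; "joint_torque": joint torques, N m; "position": TCP position; "tool_rot": TCP orientation; "ft_force": force on the tool from outside, world axes, zero at the start; "moment": the same for the moment, N m; "grip_width": finger opening in m.
Only numpy, scipy, OpenCV 4.12 (cv2) and the standard library are available. Lean on these libraries where they do the work, as an engineer would, in place of code of your own. Each camera call takes 0.05 s, during which the arm holds its last target.

TASK

The sheeter's steel top cover is standing up on its springs because one of its two quarter-turn fasteners was left across its slot. Turn that fastener until it lines up with its slot, leaving the other fastener and the things around the machine alone, then press the cover down until it is fully home against the frame. Finish while still holding it pressed there: it springs up if let go.

Things in the scene. Friction and masses are not known exactly. Their poses are not given: they have to be found in the camera images.
- housing: White housing of a table-top dough sheeter, 220 (x) x 400 (y) mm, rim 116 mm high; rollers on its far side reach x = 205 mm, 104 mm high. Fixed; place and yaw vary. Origin: centre of underside, on the table; z up. Fasteners stand at x = 0, y = +-115 mm; one starts in line, the other 45 to 90 degrees off, to either side. In line = fastener's x along the housing's x, either way round.
- cover (a joint): Height of the cover above home, m: 0 = fully home on the frame (top level with the white rim), 0.012 = up on its springs (upper stop, as at the start). It slides straight up and down, level. Springs lift it with about 4 N at the top, 10 N at home, where it meets a hard stop. With a fastener across its slot it stops on the wing about 6 mm above home.
- press_point (a point): Centre of the cover's flat top, on a thin round 60 mm mark; moves with the cover (128 mm above the table when up, 116 home). Axes as the housing's. Steel cover 160 (x) x 340 (y) x 6 mm. Each fastener rises through an opening 34 x 34 mm with a slot along x, 16 mm wide, 68 mm overall, which passes the wing only when in line (about 7 degrees).
- fastener_a: Fastener A, one of two identical quarter-turn fasteners; its end of the cover varies. Black upright blade 28 mm along own x, 10 mm thick (y), top 54 mm above origin (36 mm above raised cover). Below, a 60x8x6 mm wing along the same x. Turns about z either way, no stops, friction 0.06 N m. Origin: on the axis, 110 mm above the table, where the cover lands. 
- fastener_b: Fastener B, one of two identical quarter-turn fasteners; its end of the cover varies. Black upright blade 28 mm along own x, 10 mm thick (y), top 54 mm above origin (36 mm above raised cover). Below, a 60x8x6 mm wing along the same x. Turns about z either way, no stops, friction 0.06 N m. Origin: on the axis, 110 mm above the table, where the cover lands. 
- bowl: Bystander: blue plastic bowl, 130 mm across, 60 mm high. Origin: centre of its underside.
- jar: Bystander: closed glass jar, 72 mm across, 100 mm high. Origin: centre of its underside.
- scraper: Bystander: spatula lying on the table along its own x, 280 mm long, handle towards -x. Origin: its underside at mid-length.

How it is judged:
On the way:
1. the fastener that was across is in line with its slot (within 0.15 rad), the cover still standing up (angle between the x axis of each of fastener_a, fastener_b and the x axis of housing, either way round below 0.15 rad and value of joint cover above 0.008 m), for 0.2 s.
At the end, for the whole second after the job is handed in: The cover is home (within 2 mm) with the robot itself pressing on it with more than 4 N through the last second, both fasteners are in line with their slots within 0.15 rad, and bowl, jar and scraper are within 30 mm of where they began (value of joint cover below 0.002 m and angle between the x axis of each of fastener_a, fastener_b and the x axis of housing, either way round below 0.15 rad and contact force between any of the fingers, the arm and cover above 4 N and distance of each of bowl, jar, scraper from where it was at the start of the episode below 0.03 m); the arm keeps its last pose, push and grip.
It fails at once if the fastener that was already in line is turned away (more than 0.2 rad) (angle between the x axis of fastener_b and the x axis of housing, either way round above 0.2 rad).
It fails at once if a bystander is pushed more than 30 mm (distance of any of bowl, jar, scraper from where it was at the start of the episode above 0.03 m).
It also fails if it takes over 45 s, if anything falls off the work surface, if the arm or the gripper's body presses on something with over 40 N, if the wrist force passes 120 N, or if a joint passes its speed limit or range.

## Working session

There is one attempt and no reset: what is moved stays moved. The work goes in short steps, Python scripts to look and compute and a shell command to move; the robot and the scene stay as the last step left them, time stands still between calls to the robot, and variables do not carry over. Pictures are saved under pics/ and viewed, and the job is handed in when it is done.

```bash
ls; mkdir -p pics
cat > h.py <<'E'
import numpy as np,cv2,pickle
from scipy.spatial.transform import Rotation as R
def snap(n,f):
    from rig import optics
    c=optics.camera(n); pickle.dump(c,open(f'pics/{f}.pkl','wb')); cv2.imwrite(f'pics/{f}.png',c['img'][...,::-1]); return c
def rot(c):
    a=np.array(c['attitude'],float); return a if a.shape==(3,3) else R.from_quat(a).as_matrix()
def ray(c,u,v):
    K=np.array(c['camera_matrix']); k=c['k1']; x=(u-K[0,2])/K[0,0]; y=(v-K[1,2])/K[1,1]
    X,Y=x,y
    for _ in range(20):
        s=1+k*(X*X+Y*Y); X,Y=x/s,y/s
    return rot(c)@np.array([X,-Y,-1.0])
def atz(c,u,v,z):
    d=ray(c,u,v);p=np.array(c['position']);return p+d*(z-p[2])/d[2]
def atd(c,u,v):
    return np.array(c['position'])+ray(c,u,v)*c['depth'][int(v),int(u)]
E
python3 - <<'E'
from h import *
from rig import robot
for n in('scene','top'):
    c=snap(n,n+'0'); print(c['position'],c['attitude'],c['k1'],c['camera_matrix'])
print(robot.get_obs())
E
```

```text
pics
[1.28465334 0.00567272 1.33969584] [0.19968315 0.19855126 0.68717364 0.66969876] -0.03181254551595721 [[512.14149111   0.         319.36844778]
 [  0.         512.14149111 241.217979  ]
 [  0.           0.           1.        ]]
[0.32704693 0.0037677  1.86753263] [-0.03564587  0.04014538  0.7155497  -0.69649577] -0.16329496679557887 [[614.91636829   0.         332.3951562 ]
 [  0.         614.91636829 234.05379226]
 [  0.           0.           1.        ]]
{'time': 0.1, 'q': array([-1.40352448e+00,  5.28362743e-01,  1.43378104e+00, -4.02309423e-05,
        1.18138080e+00, -1.78508132e-01]), 'joint_velocities': array([ 0.00247919, -0.00300943, -0.00233006,  0.00057698, -0.00104026,
       -0.00013728]), 'joint_torque': array([-1.48962818e-04, -4.40984774e+01, -1.77151716e+01,  6.34365971e-02,
        5.33985836e-02, -4.51404196e-05]), 'position': array([ 0.2117322 , -0.58734251,  0.22167372]), 'tool_rot': array([ 9.85089940e-01,  1.72037426e-01, -1.31748608e-05, -9.66055243e-04]), 'ft_force': array([0.74620985, 0.13786846, 0.60306602]), 'moment': array([-0.01178445,  0.00085935, -0.01013443]), 'grip_width': 0.0871676240176084}
```

View pics/scene0.png

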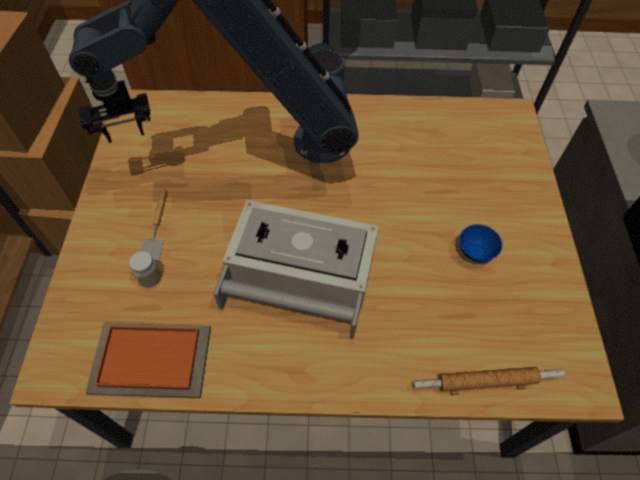

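View pics/top0.png

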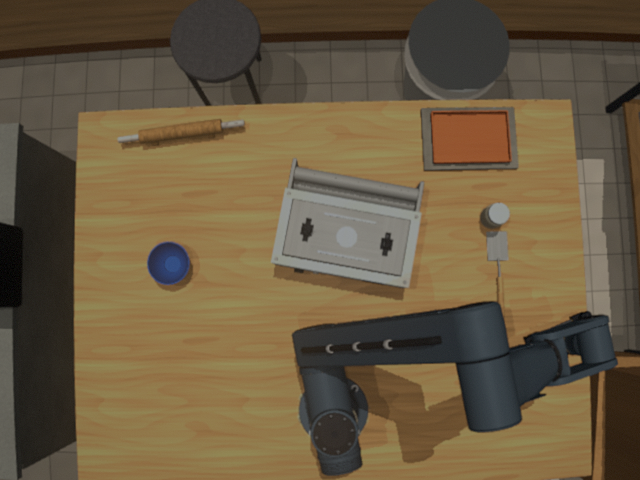

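Run:
```python
from h import *
a=cv2.imread('pics/scene0.png')[195:295,215:390];b=cv2.imread('pics/top0.png')[180:300,265:430]
cv2.imwrite('pics/c1.png',cv2.resize(a,None,fx=4.5,fy=4.5,interpolation=2));cv2.imwrite('pics/c2.png',cv2.resize(b,None,fx=4.5,fy=4.5,interpolation=2))
```

```text
(no output)
```

View pics/c1.png

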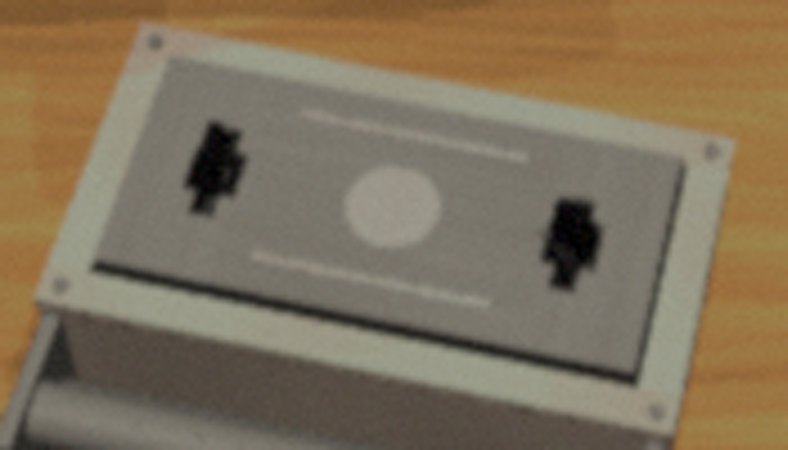

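View pics/c2.png

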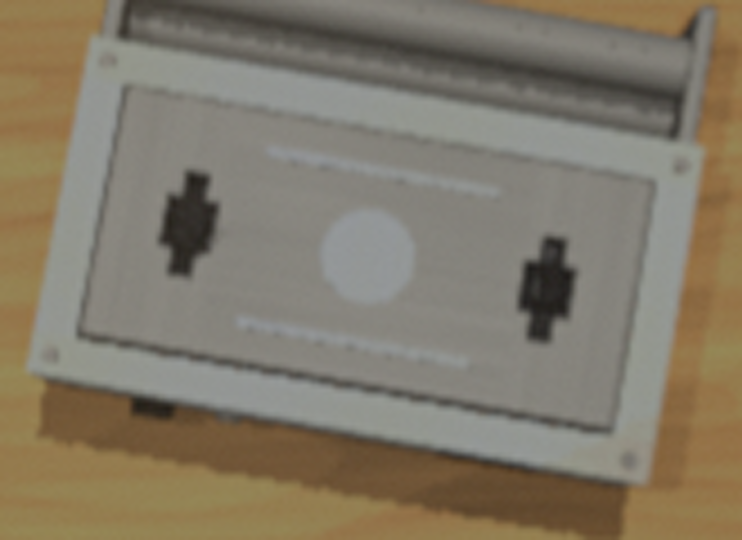

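Both crops show the dark openings with slots. The blades can't be told apart here, so I'll get the housing pose from the rim corners, then look with the wrist camera.

Run:
```python
from h import *
c=pickle.load(open('pics/top0.pkl','rb'))
P=[(95,40),(703,150),(645,483),(28,372)]
W=[atz(c,265+u/4.5,180+v/4.5,.116) for u,v in P]
for w in W: print(w)
print('ctr',np.mean(W,0)); d=(W[0]+W[3]-W[1]-W[2]); print(np.degrees(np.arctan2(d[1],d[0]))-90,np.linalg.norm(d)/2)
print('mark',atz(c,265+368/4.5,180+257/4.5,.128))
s=pickle.load(open('pics/scene0.pkl','rb'))
print('mark scene',atz(s,215+393/4.5,195+206/4.5,.128))
for n,(u,v) in dict(L=(188,224),Rr=(547,290)).items(): print(n,atz(c,265+u/4.5,180+v/4.5,.128))
W=[atz(s,215+u/4.5,195+v/4.5,.116) for u,v in [(140,22),(735,140),(672,432),(37,302)]]
for w in W: print(w)
print('ctr',np.mean(W,0)); d=W[1]+W[2]-W[0]-W[3]; print(np.degrees(np.arctan2(d[1],d[0]))-90)
for n in[(497,214),(169,263)]: print(atz(c,*n,.06))
```

```text
[0.65033182 0.12025735 0.116     ]
[ 0.56874194 -0.26804592  0.116     ]
[ 0.35694158 -0.22221134  0.116     ]
[0.43797123 0.16684887 0.116     ]
ctr [ 0.50349664 -0.05078776  0.116     ]
-11.81552402848655 0.3970954212922661
mark [ 0.50430605 -0.0505322   0.128     ]
mark scene [ 0.50637717 -0.0500669   0.128     ]
L [0.52833394 0.06271587 0.128     ]
Rr [ 0.4803028  -0.16310367  0.128     ]
[ 0.35808973 -0.22482077  0.116     ]
[0.44181709 0.1674711  0.116     ]
[0.65361612 0.12177348 0.116     ]
[ 0.5750449  -0.26639412  0.116     ]
ctr [ 0.50714196 -0.05049258  0.116     ]
-11.747381318011165
[ 0.56887006 -0.50696657  0.06      ]
[0.4478928  0.47768396 0.06      ]
```

```bash
cat >> h.py <<'E'
def plan(target,yaw=None):
    from rig import robot
    o=robot.get_obs(); M=R.from_quat(o['tool_rot']).as_matrix()
    d=M.T@(np.array(target)-o['position'])*1000
    print('pos',o['position'].round(4),'F',o['ft_force'].round(2),'M',o['moment'].round(2),'t',o['time'],'w',round(o['grip_width'],4),'q',o['q'].round(2))
    print('toolx ang',np.degrees(np.arctan2(M[1,0],M[0,0])).round(2),'tilt z',M[:,2].round(4),'shift mm',d.round(1))
    if yaw is not None:
        g=(np.degrees(np.arctan2(M[1,0],M[0,0]))-yaw); g=(g+90)%180-90; print('az (about tool z) rad to make tool x at yaw mod 180:',np.radians(g).round(4))
E
python3 - <<'E'
from h import *
plan((.505,-.0505,.40),-11.8)
c=snap('wrist','w0'); from rig import robot;o=robot.get_obs()
M=R.from_quat(o['tool_rot']).as_matrix();print('cam in tool',M.T@(np.array(c['position'])-o['position']),'view dir',M.T@(-rot(c)[:,2]),c['camera_matrix'][0][0])
E
```

```text
pos [ 0.2117 -0.5873  0.2217] F [0.75 0.14 0.6 ] M [-0.01  0.   -0.01] t 0.1 w 0.0872 q [-1.4   0.53  1.43 -0.    1.18 -0.18]
toolx ang 19.81 tilt z [-4.0e-04  1.9e-03 -1.0e+00] shift mm [ 457.9 -406.  -177.4]
az (about tool z) rad to make tool x at yaw mod 180: 0.5517
cam in tool [ 0.06735299  0.0006292  -0.16015107] view dir [-2.48330817e-01  5.74458294e-04  9.68675113e-01] 374.6112396819383
```

```bash
python3 -m inch '[{"dz":-40},{"dz":-40},{"dz":-30},{"dx":35,"dy":-31},{"dx":35,"dy":-31},{"dx":35,"dy":-31},{"dx":35,"dy":-31},{"dx":35,"dy":-31}]'
python3 -m inch '[{"dx":35,"dy":-31},{"dx":35,"dy":-31},{"dx":35,"dy":-31},{"dx":35,"dy":-31},{"dx":35,"dy":-31},{"dx":35,"dy":-31},{"dx":35,"dy":-31},{"dx":3,"dy":-3}]'
python3 -m inch '[{"az":0.14},{"az":0.14},{"az":0.14},{"az":0.13},{}]'
python3 - <<'E'
from h import *
plan((.505,-.0505,.33),-11.8)
snap('wrist','w1')
E
```

```text
pos [ 0.2118 -0.5874  0.2218] F [0.28 0.3  0.4 ] M [0.01 0.01 0.01] t 0.15 w 0.0869 q [-1.4   0.53  1.43 -0.    1.18 -0.18]
toolx ang 19.81 tilt z [-3.0e-04  1.7e-03 -1.0e+00] shift mm [ 457.9 -405.9 -107.4]
az (about tool z) rad to make tool x at yaw mod 180: 0.5517invalid input
invalid input
invalid input
```

View pics/w1.png

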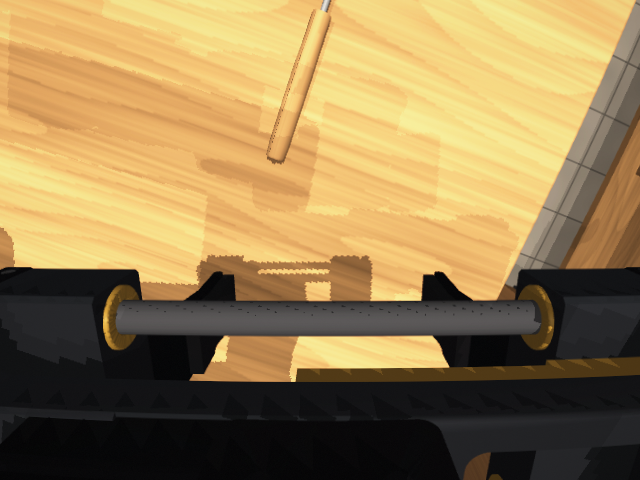

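The wrist picture shows the fingers at the bottom (rows 270–480) and the table ahead in tool +x. Rows need all the keys, so I'll resend. The TCP should stand behind the housing for the view.

```bash
python3 - <<'E'
from h import *
plan((.400,-.028,.34),-11.8)
E
python3 -m inch '[{"ax":0,"ay":0,"az":0,"dx":0,"dy":0,"dz":-40,"gripper":100},{"ax":0,"ay":0,"az":0,"dx":0,"dy":0,"dz":-40,"gripper":100},{"ax":0,"ay":0,"az":0,"dx":0,"dy":0,"dz":-40,"gripper":100}]'
```

```text
pos [ 0.2118 -0.5875  0.2219] F [0.47 0.35 0.33] M [0.02 0.02 0.03] t 0.2 w 0.0872 q [-1.4   0.53  1.43 -0.    1.18 -0.18]
toolx ang 19.81 tilt z [-2.0e-04  1.3e-03 -1.0e+00] shift mm [ 366.7 -462.8 -117.4]
az (about tool z) rad to make tool x at yaw mod 180: 0.5518
time: 0.5
position: [0.2118, -0.5876, 0.3433]
tool_rot: [0.985, 0.172, 0.0, -0.001]
ft_force: [0.9, -0.9, -0.2]
grip_width: 0.0868
```

```bash
python3 -m inch '[{"ax":0,"ay":0,"az":0,"dx":35,"dy":-31,"dz":0,"gripper":100},{"ax":0,"ay":0,"az":0,"dx":35,"dy":-31,"dz":0,"gripper":100},{"ax":0,"ay":0,"az":0,"dx":35,"dy":-31,"dz":0,"gripper":100},{"ax":0,"ay":0,"az":0,"dx":35,"dy":-31,"dz":0,"gripper":100},{"ax":0,"ay":0,"az":0,"dx":35,"dy":-31,"dz":0,"gripper":100},{"ax":0,"ay":0,"az":0,"dx":35,"dy":-31,"dz":0,"gripper":100},{"ax":0,"ay":0,"az":0,"dx":35,"dy":-31,"dz":0,"gripper":100},{"ax":0,"ay":0,"az":0,"dx":35,"dy":-31,"dz":0,"gripper":100}]'
python3 -m inch '[{"ax":0,"ay":0,"az":0,"dx":17,"dy":-43,"dz":0,"gripper":100},{"ax":0,"ay":0,"az":0,"dx":17,"dy":-43,"dz":0,"gripper":100},{"ax":0,"ay":0,"az":0,"dx":17,"dy":-43,"dz":0,"gripper":100},{"ax":0,"ay":0,"az":0,"dx":17,"dy":-43,"dz":0,"gripper":100},{"ax":0,"ay":0,"az":0,"dx":17,"dy":-43,"dz":0,"gripper":100}]'
python3 -m inch '[{"ax":0,"ay":0,"az":0.14,"dx":0,"dy":0,"dz":0,"gripper":100},{"ax":0,"ay":0,"az":0.14,"dx":0,"dy":0,"dz":0,"gripper":100},{"ax":0,"ay":0,"az":0.14,"dx":0,"dy":0,"dz":0,"gripper":100},{"ax":0,"ay":0,"az":0.13,"dx":0,"dy":0,"dz":0,"gripper":100},{"ax":0,"ay":0,"az":0,"dx":0,"dy":0,"dz":0,"gripper":100}]'
python3 - <<'E'
from h import *
plan((.400,-.028,.34),-11.8)
snap('wrist','w2')
E
```

```text
time: 1.3
position: [0.3917, -0.2579, 0.3426]
tool_rot: [0.985, 0.172, 0.0, 0.0]
ft_force: [0.7, -0.8, 0.4]
grip_width: 0.0871
time: 1.8
position: [0.3979, -0.0268, 0.3426]
tool_rot: [0.985, 0.172, 0.0, 0.0]
ft_force: [0.5, 0.4, 0.3]
grip_width: 0.0873
time: 2.3
position: [0.3981, -0.0285, 0.3425]
tool_rot: [0.995, -0.102, -0.0, -0.0]
ft_force: [0.3, -0.1, 0.3]
grip_width: 0.0871
pos [ 0.3981 -0.0285  0.3425] F [ 0.27 -0.07  0.26] M [ 0.05 -0.02  0.05] t 2.3 w 0.0871 q [-0.35  0.06  1.78 -0.    1.3   1.42]
toolx ang -11.67 tilt z [-2.e-04  1.e-04 -1.e+00] shift mm [ 1.7 -0.8  2.5]
az (about tool z) rad to make tool x at yaw mod 180: 0.0023
```

View pics/w2.png

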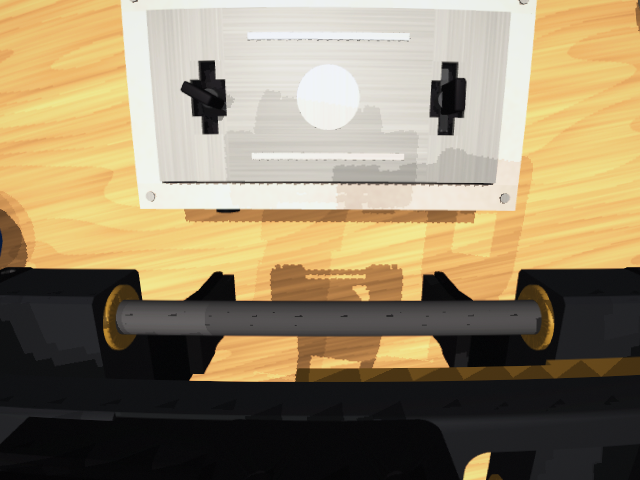

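Run:
```python
from h import *
a=cv2.imread('pics/w2.png')
cv2.imwrite('pics/c3.png',cv2.resize(a[50:145,165:245],None,fx=6,fy=6,interpolation=2))
c=pickle.load(open('pics/w2.pkl','rb'))
print(atz(c,328,97,.128),[ (round(c['depth'][v,u],3)) for u,v in [(328,97),(190,88),(210,98)]])
for p in [(151,196),(504,198)]:print(atz(c,*p,.116))
for p in [(207,97),(448,98)]:print('slot',atz(c,*p,.128))
```

```text
[ 0.5072388  -0.05183863  0.128     ] [np.float32(0.353), np.float32(0.319), np.float32(0.321)]
[0.45133518 0.14954382 0.116     ]
[ 0.37425288 -0.21343522  0.116     ]
slot [0.53147281 0.06114366 0.128     ]
slot [ 0.48404778 -0.16413223  0.128     ]
```

View pics/c3.png

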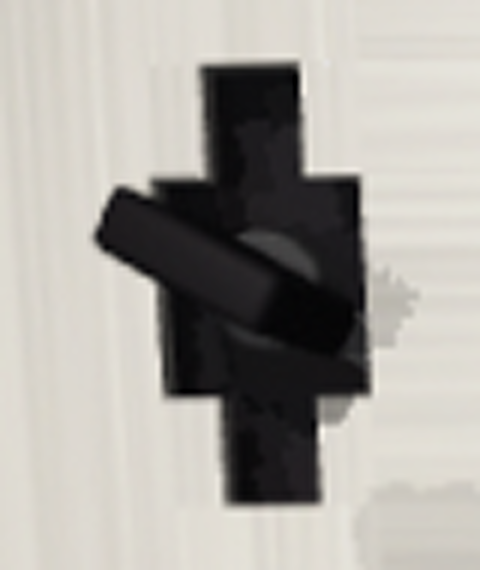

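Run:
```python
from h import *
c=pickle.load(open('pics/w2.pkl','rb'))
P=[atz(c,165+u/6,50+v/6,.164) for u,v in [(120,185),(95,238),(258,325),(285,270)]]
for p in P: print(p)
d=P[3]+P[2]-P[0]-P[1]; print(np.mean(P,0),np.linalg.norm(d)/2,np.degrees(np.arctan2(d[1],d[0])))
d=P[3]-P[0];print(np.degrees(np.arctan2(d[1],d[0])));d=P[2]-P[1];print(np.degrees(np.arctan2(d[1],d[0])))
```

```text
[0.54209263 0.06633632 0.164     ]
[0.53590972 0.07189551 0.164     ]
[0.51908779 0.05186358 0.164     ]
[0.52557637 0.04602183 0.164     ]
[0.53066663 0.05902931 0.164     ] 0.02616901402459414 -129.5668750506669
-129.11210104999475
-130.0220507757529
```

Left fastener (y=+115 end) is across: the blade at about (190,90) is at roughly 50° in world, against the housing's −11.8°. The right one at (455,97) is in line. Next I'll go above the left blade.

Run:
```python
from h import *
plan((.530,.0612,.23),50.4)
```

```text
pos [ 0.3982 -0.0286  0.3425] F [ 0.07  0.02 -0.17] M [0.03 0.01 0.01] t 2.35 w 0.0871 q [-0.35  0.06  1.78  0.    1.3   1.42]
toolx ang -11.54 tilt z [-2.e-04  1.e-04 -1.e+00] shift mm [ 111.2 -114.3  112.5]
az (about tool z) rad to make tool x at yaw mod 180: -1.0811
```

```bash
python3 -m inch '[{"ax":0,"ay":0,"az":0,"dx":28,"dy":-28.5,"dz":20,"gripper":100},{"ax":0,"ay":0,"az":0,"dx":28,"dy":-28.5,"dz":20,"gripper":100},{"ax":0,"ay":0,"az":0,"dx":28,"dy":-28.5,"dz":20,"gripper":100},{"ax":0,"ay":0,"az":0,"dx":27,"dy":-29,"dz":20,"gripper":100},{"ax":0,"ay":0,"az":0,"dx":0,"dy":0,"dz":30,"gripper":100}]'
python3 -m inch '[{"ax":0,"ay":0,"az":-0.135,"dx":0,"dy":0,"dz":0,"gripper":100},{"ax":0,"ay":0,"az":-0.135,"dx":0,"dy":0,"dz":0,"gripper":100},{"ax":0,"ay":0,"az":-0.135,"dx":0,"dy":0,"dz":0,"gripper":100},{"ax":0,"ay":0,"az":-0.135,"dx":0,"dy":0,"dz":0,"gripper":100},{"ax":0,"ay":0,"az":-0.135,"dx":0,"dy":0,"dz":0,"gripper":100},{"ax":0,"ay":0,"az":-0.135,"dx":0,"dy":0,"dz":0,"gripper":100},{"ax":0,"ay":0,"az":-0.135,"dx":0,"dy":0,"dz":0,"gripper":100},{"ax":0,"ay":0,"az":-0.136,"dx":0,"dy":0,"dz":0,"gripper":100}]'
python3 -m inch '[{"ax":0,"ay":0,"az":0,"dx":0,"dy":0,"dz":0,"gripper":100}]' 20
python3 - <<'E'
from h import *
plan((.530,.0612,.137),50.4)
E
```

```text
time: 2.85
position: [0.5358, 0.0629, 0.2327]
tool_rot: [0.995, -0.099, 0.004, -0.001]
ft_force: [-0.7, -0.7, 0.1]
grip_width: 0.087
time: 3.65
position: [0.5302, 0.0608, 0.2324]
tool_rot: [0.904, 0.428, -0.0, -0.0]
ft_force: [0.7, -0.2, 0.1]
grip_width: 0.087
time: 3.75
position: [0.5302, 0.0608, 0.2324]
tool_rot: [0.905, 0.425, -0.0, -0.0]
ft_force: [-1.1, -0.4, -1.0]
grip_width: 0.087
pos [0.5302 0.0608 0.2324] F [-1.15 -0.36 -1.04] M [-0.01 -0.01  0.01] t 3.75 w 0.087 q [-0.1   0.39  1.65  0.    1.1   0.6 ]
toolx ang 50.34 tilt z [-4.e-04  0.e+00 -1.e+00] shift mm [ 0.2 -0.3 95.4]
az (about tool z) rad to make tool x at yaw mod 180: -0.001
```

```bash
python3 -m inch '[{"ax":0,"ay":0,"az":0,"dx":0,"dy":0,"dz":40,"gripper":100},{"ax":0,"ay":0,"az":0,"dx":0,"dy":0,"dz":35,"gripper":100},{"ax":0,"ay":0,"az":0,"dx":0,"dy":0,"dz":19,"gripper":100},{"ax":0,"ay":0,"az":0,"dx":0,"dy":0,"dz":0,"gripper":100}]'
python3 -m inch '[{"ax":0,"ay":0,"az":0,"dx":0,"dy":0,"dz":0,"gripper":30},{"ax":0,"ay":0,"az":0,"dx":0,"dy":0,"dz":0,"gripper":30},{"ax":0,"ay":0,"az":0,"dx":0,"dy":0,"dz":0,"gripper":30},{"ax":0,"ay":0,"az":0,"dx":0,"dy":0,"dz":0,"gripper":30},{"ax":0,"ay":0,"az":0,"dx":0,"dy":0,"dz":0,"gripper":30}]' 15
python3 - <<'E'
from h import *
plan((.530,.0612,.137),50.4)
snap('wrist','w3')
E
```

```text
time: 4.15
position: [0.528, 0.061, 0.1358]
tool_rot: [0.906, 0.424, -0.003, -0.002]
ft_force: [0.0, 0.4, 0.6]
grip_width: 0.0869
time: 4.65
position: [0.5306, 0.0609, 0.1393]
tool_rot: [0.905, 0.424, 0.001, 0.0]
ft_force: [-0.3, -0.3, 0.4]
grip_width: 0.0551
pos [0.5306 0.0609 0.1393] F [-0.31 -0.26  0.44] M [-0.02 -0.   -0.01] t 4.65 w 0.0551 q [-0.1   0.52  1.74 -0.    0.87  0.6 ]
toolx ang 50.24 tilt z [ 1.5e-03 -1.0e-04 -1.0e+00] shift mm [-0.2 -0.7  2.3]
az (about tool z) rad to make tool x at yaw mod 180: -0.0029
```

View pics/w3.png

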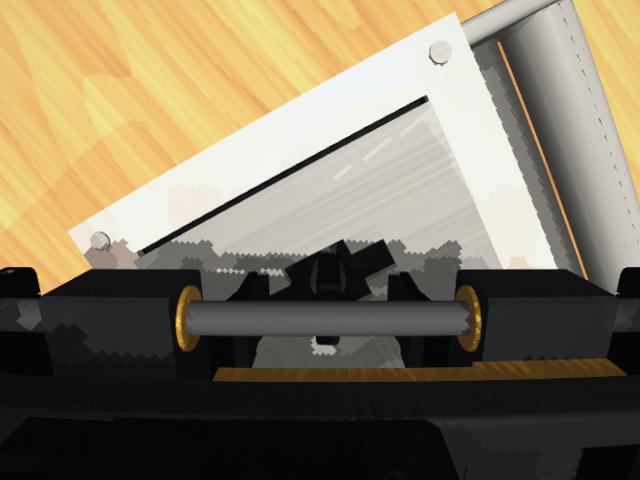

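The blade stands edge-on at (328,275), midway between the fingers (about 250 and 405). Closing.

```bash
python3 -m inch '[{"ax":0,"ay":0,"az":0,"dx":0,"dy":0,"dz":0,"gripper":0},{"ax":0,"ay":0,"az":0,"dx":0,"dy":0,"dz":0,"gripper":0},{"ax":0,"ay":0,"az":0,"dx":0,"dy":0,"dz":0,"gripper":0},{"ax":0,"ay":0,"az":0,"dx":0,"dy":0,"dz":0,"gripper":0},{"ax":0,"ay":0,"az":0,"dx":0,"dy":0,"dz":0,"gripper":0},{"ax":0,"ay":0,"az":0,"dx":0,"dy":0,"dz":0,"gripper":0},{"ax":0,"ay":0,"az":0,"dx":0,"dy":0,"dz":0,"gripper":0},{"ax":0,"ay":0,"az":0,"dx":0,"dy":0,"dz":0,"gripper":0}]' 20
python3 - <<'E'
from h import *
plan((.530,.0612,.137),-11.8)
E
```

```text
time: 5.5
position: [0.5303, 0.0609, 0.1385]
tool_rot: [0.905, 0.424, 0.0, 0.0]
ft_force: [0.6, -0.3, -0.4]
grip_width: 0.0098
pos [0.5303 0.0609 0.1385] F [ 0.6  -0.28 -0.42] M [-0.03 -0.07 -0.01] t 5.5 w 0.0098 q [-0.1   0.53  1.74 -0.    0.87  0.6 ]
toolx ang 50.23 tilt z [ 1.e-04 -0.e+00 -1.e+00] shift mm [ 0.  -0.4  1.5]
az (about tool z) rad to make tool x at yaw mod 180: 1.0827
```

Gripped at 9.8 mm with low forces. Turning it +1.083 rad about tool z.

```bash
python3 -m inch '[{"ax":0,"ay":0,"az":0.12,"dx":0,"dy":0,"dz":0,"gripper":0},{"ax":0,"ay":0,"az":0.12,"dx":0,"dy":0,"dz":0,"gripper":0},{"ax":0,"ay":0,"az":0.12,"dx":0,"dy":0,"dz":0,"gripper":0},{"ax":0,"ay":0,"az":0.12,"dx":0,"dy":0,"dz":0,"gripper":0}]' 20
python3 -m inch '[{"ax":0,"ay":0,"az":0.12,"dx":0,"dy":0,"dz":0,"gripper":0},{"ax":0,"ay":0,"az":0.12,"dx":0,"dy":0,"dz":0,"gripper":0},{"ax":0,"ay":0,"az":0.12,"dx":0,"dy":0,"dz":0,"gripper":0},{"ax":0,"ay":0,"az":0.12,"dx":0,"dy":0,"dz":0,"gripper":0},{"ax":0,"ay":0,"az":0.123,"dx":0,"dy":0,"dz":0,"gripper":0},{"ax":0,"ay":0,"az":0,"dx":0,"dy":0,"dz":0,"gripper":0},{"ax":0,"ay":0,"az":0,"dx":0,"dy":0,"dz":0,"gripper":0}]'
python3 - <<'E'
from h import *
plan((.530,.0612,.137),-11.8)
E
```

```text
time: 5.9
position: [0.5299, 0.0613, 0.1385]
tool_rot: [0.981, 0.195, -0.0, -0.0]
ft_force: [0.4, 1.1, -0.5]
grip_width: 0.01
time: 6.6
position: [0.5299, 0.0619, 0.1385]
tool_rot: [0.995, -0.102, -0.0, -0.001]
ft_force: [-0.6, 5.1, 0.0]
grip_width: 0.0097
pos [0.5299 0.0619 0.1385] F [-0.55  5.11  0.03] M [ 0.97  0.07 -0.05] t 6.6 w 0.0097 q [-0.09  0.53  1.74  0.    0.87  1.68]
toolx ang -11.71 tilt z [-6.0e-04  1.8e-03 -1.0e+00] shift mm [0.2 0.7 1.5]
az (about tool z) rad to make tool x at yaw mod 180: 0.0015
```

```bash
python3 -m inch '[{"ax":0,"ay":0,"az":0,"dx":0,"dy":0,"dz":0,"gripper":40},{"ax":0,"ay":0,"az":0,"dx":0,"dy":0,"dz":0,"gripper":40},{"ax":0,"ay":0,"az":0,"dx":0,"dy":0,"dz":0,"gripper":40},{"ax":0,"ay":0,"az":0,"dx":0,"dy":0,"dz":0,"gripper":40},{"ax":0,"ay":0,"az":0,"dx":0,"dy":0,"dz":-30,"gripper":40},{"ax":0,"ay":0,"az":0,"dx":0,"dy":0,"dz":-45,"gripper":40},{"ax":0,"ay":0,"az":0,"dx":0,"dy":0,"dz":-40,"gripper":0}]'
python3 -m inch '[{"ax":0,"ay":0,"az":0,"dx":-30,"dy":15,"dz":0,"gripper":0},{"ax":0,"ay":0,"az":0,"dx":-40,"dy":35,"dz":0,"gripper":0},{"ax":0,"ay":0,"az":0,"dx":-35,"dy":35,"dz":-20,"gripper":0},{"ax":0,"ay":0,"az":0,"dx":0,"dy":25,"dz":-30,"gripper":0},{"ax":0,"ay":0,"az":0,"dx":0,"dy":0,"dz":0,"gripper":0},{"ax":0,"ay":0,"az":0,"dx":0,"dy":0,"dz":0,"gripper":0}]'
python3 - <<'E'
from h import *
plan((.506,-.051,.2),-11.8)
snap('wrist','w4')
E
```

```text
time: 7.3
position: [0.5301, 0.0606, 0.2548]
tool_rot: [0.995, -0.103, -0.0, 0.0]
ft_force: [1.1, 0.1, 0.2]
grip_width: 0.0315
time: 7.9
position: [0.4106, -0.0226, 0.303]
tool_rot: [0.995, -0.104, 0.001, 0.0]
ft_force: [-0.0, -1.0, -1.0]
grip_width: 0.0008
pos [ 0.4106 -0.0226  0.303 ] F [-0.03 -1.01 -0.98] M [ 0.07 -0.04  0.01] t 7.9 w 0.0008 q [-0.33  0.12  1.82  0.    1.19  1.45]
toolx ang -11.91 tilt z [ 2.3e-03 -7.0e-04 -1.0e+00] shift mm [ 98.9   8.1 103.2]
az (about tool z) rad to make tool x at yaw mod 180: -0.0018
```

View pics/w4.png

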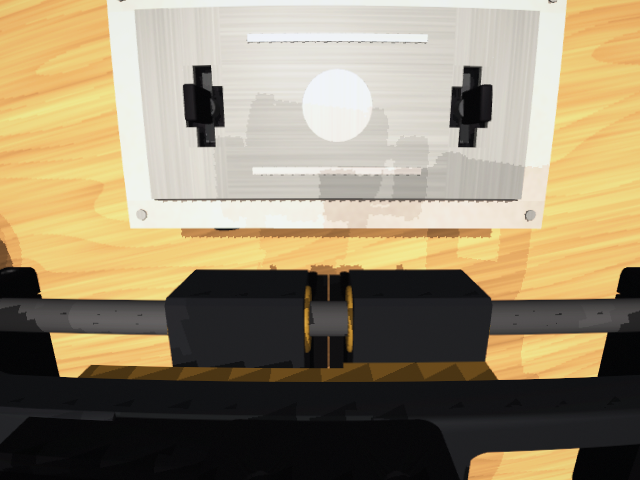

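Run:
```python
from h import *
a=cv2.imread('pics/w4.png')
cv2.imwrite('pics/c4.png',np.hstack([cv2.resize(a[55:155,x:x+66],None,fx=5.5,fy=5.5,interpolation=2) for x in(170,440)]))
c=pickle.load(open('pics/w4.pkl','rb'));print(atz(c,337,105,.128))
```

```text
[ 0.50761309 -0.0517613   0.128     ]
```

View pics/c4.png

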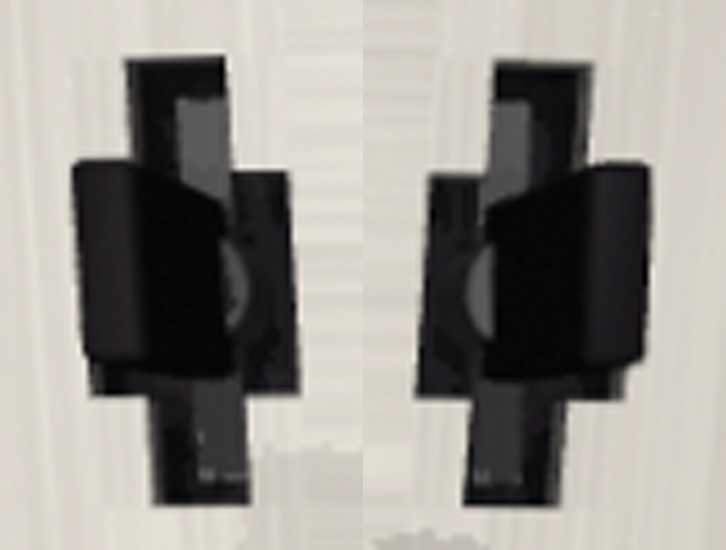

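The two crops mirror each other, with blades and grey wings parallel to the slots, so both fasteners are in line. Now to the press mark.

```bash
python3 -m inch '[{"ax":0,"ay":0,"az":0,"dx":40,"dy":3,"dz":20,"gripper":0},{"ax":0,"ay":0,"az":0,"dx":40,"dy":3,"dz":25,"gripper":0},{"ax":0,"ay":0,"az":0,"dx":19,"dy":2,"dz":40,"gripper":0},{"ax":0,"ay":0,"az":0,"dx":0,"dy":0,"dz":35,"gripper":0},{"ax":0,"ay":0,"az":0,"dx":0,"dy":0,"dz":25,"gripper":0},{"ax":0,"ay":0,"az":0,"dx":0,"dy":0,"dz":10,"gripper":0},{"ax":0,"ay":0,"az":0,"dx":0,"dy":0,"dz":0,"gripper":0}]'
python3 - <<'E'
from h import *
plan((.506,-.051,.116),-11.8)
E
```

```text
time: 8.65
position: [0.5043, -0.049, 0.1452]
tool_rot: [0.995, -0.102, -0.003, -0.001]
ft_force: [-0.6, -1.0, 0.2]
grip_width: 0.0003
pos [ 0.5043 -0.049   0.1452] F [-0.56 -0.99  0.18] M [ 0.04  0.01 -0.02] t 8.65 w 0.0003 q [-0.32  0.49  1.8   0.    0.86  1.46]
toolx ang -11.75 tilt z [-0.005   0.0017 -1.    ] shift mm [ 2.2  1.7 29.1]
az (about tool z) rad to make tool x at yaw mod 180: 0.0009
```

```bash
python3 -m inch '[{"ax":0,"ay":0,"az":0,"dx":0,"dy":0,"dz":8,"gripper":0},{"ax":0,"ay":0,"az":0,"dx":0,"dy":0,"dz":6,"gripper":0},{"ax":0,"ay":0,"az":0,"dx":0,"dy":0,"dz":4,"gripper":0},{"ax":0,"ay":0,"az":0,"dx":0,"dy":0,"dz":4,"gripper":0},{"ax":0,"ay":0,"az":0,"dx":0,"dy":0,"dz":4,"gripper":0},{"ax":0,"ay":0,"az":0,"dx":0,"dy":0,"dz":0,"gripper":0},{"ax":0,"ay":0,"az":0,"dx":0,"dy":0,"dz":0,"gripper":0}]'
python3 - <<'E'
from h import *
plan((.506,-.051,.116),-11.8)
E
```

```text
time: 9.35
position: [0.506, -0.0501, 0.1224]
tool_rot: [0.995, -0.103, 0.001, 0.0]
ft_force: [-1.1, 0.1, 6.4]
grip_width: 0.0009
pos [ 0.506  -0.0501  0.1224] F [-1.15  0.13  6.44] M [ 0.22  0.23 -0.01] t 9.35 w 0.0009 q [-0.32  0.53  1.82  0.    0.8   1.46]
toolx ang -11.82 tilt z [ 1.6e-03 -3.0e-04 -1.0e+00] shift mm [0.1 0.9 6.4]
az (about tool z) rad to make tool x at yaw mod 180: -0.0004
```

```bash
python3 -m inch '[{"ax":0,"ay":0,"az":0,"dx":0,"dy":0,"dz":2,"gripper":0},{"ax":0,"ay":0,"az":0,"dx":0,"dy":0,"dz":2,"gripper":0},{"ax":0,"ay":0,"az":0,"dx":0,"dy":0,"dz":2,"gripper":0},{"ax":0,"ay":0,"az":0,"dx":0,"dy":0,"dz":1.5,"gripper":0},{"ax":0,"ay":0,"az":0,"dx":0,"dy":0,"dz":0,"gripper":0},{"ax":0,"ay":0,"az":0,"dx":0,"dy":0,"dz":0,"gripper":0}]'
```

```text
time: 9.95
position: [0.506, -0.0502, 0.1163]
tool_rot: [0.995, -0.103, 0.001, 0.0]
ft_force: [-3.7, 0.9, 17.7]
grip_width: 0.0006
```

```bash
python3 -m inch '[{"ax":0,"ay":0,"az":0,"dx":0,"dy":0,"dz":0.7,"gripper":0},{"ax":0,"ay":0,"az":0,"dx":0,"dy":0,"dz":0,"gripper":0},{"ax":0,"ay":0,"az":0,"dx":0,"dy":0,"dz":0,"gripper":0},{"ax":0,"ay":0,"az":0,"dx":0,"dy":0,"dz":0,"gripper":0}]'
python3 - <<'E'
from h import *
plan((.506,-.051,.116),-11.8)
c=snap('wrist','w5');snap('scene','s5');snap('top','t5')
cv2.imwrite('pics/m5.png',np.hstack([cv2.resize(cv2.imread('pics/w5.png'),(400,300)),cv2.resize(cv2.imread('pics/s5.png')[180:320,180:400],(400,300))]))
E
```

```text
time: 10.35
position: [0.5061, -0.0502, 0.1163]
tool_rot: [0.995, -0.103, 0.001, 0.0]
ft_force: [-5.0, 1.9, 23.0]
grip_width: 0.0005
pos [ 0.5061 -0.0502  0.1163] F [-5.    1.88 22.99] M [0.3  0.88 0.  ] t 10.35 w 0.0005 q [-0.32  0.54  1.82 -0.    0.78  1.46]
toolx ang -11.81 tilt z [ 2.5e-03 -8.0e-04 -1.0e+00] shift mm [0.1 0.8 0.3]
az (about tool z) rad to make tool x at yaw mod 180: -0.0001
```

View pics/m5.png

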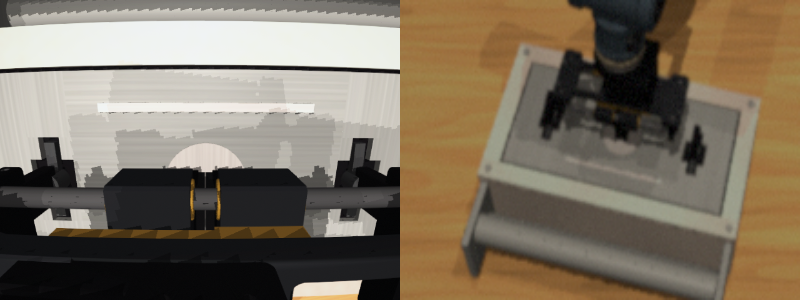

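View pics/s5.png

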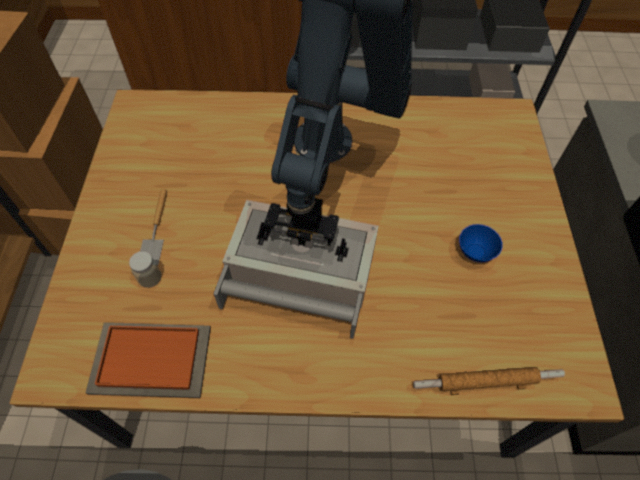

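The cover is level with the rim, both fasteners are in line, and the jar (145,265), bowl (480,245) and scraper haven't moved. The push of 23 N holds with z unchanged, so the cover is on its hard stop. Handing in.

```bash
python3 -c "
from rig import robot
print(robot.get_obs()['ft_force']); print(robot.hand_in())"
```

```text
[-3.87174061  1.33078688 22.52879586]
the job is handed in; nothing more can be done
None
```

I turned the fastener at the +y end of the cover about 62° until it lined up with its slot, then let go. I then pressed the cover down at its centre mark with the closed fingers and handed in while still pressing, at about 10.5 s. The hand-in gives no verdict, so the result rests on my own checks.

- **Fasteners:** before pressing, the close-up wrist pictures showed both blades and wings parallel to their slots. During the press they still looked in line, though the gripper partly blocked the view.
- **Cover:** the tool tip stopped at 116.3 mm. When I pushed further, the force rose from 18 to 23 N with no more travel, so the cover is on its hard stop.
- **Hold:** the push was about 22.5 N when I handed in.
- **Bystanders:** the bowl, jar and scraper appear at the same place in the scene camera's pictures from before and after.

No check failed. The cameras disagreed by 2–3 mm on where the housing stands.

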